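Light on, shoot one stop-motion frame

ROBOT

A 7-joint arm with a two-finger parallel gripper is mounted at the origin on the work surface. World frame = base frame: x ahead of the robot, y to its left, z up, the work surface at z = 0. Lengths are in m, angles in rad, forces in N, time in s.
With the tool pointing down it reaches from about 0.4 to 0.85 m from the base axis. Payload 10.4 kg.
Tool frame: the origin (TCP) lies at the very end of the fingers, on their centre line; the grasp point (between the pads) lies 19 mm behind it (manip.grip_point_offset is the distance from the TCP to the grasp point, in m); z points along the fingers, y is the line along which they close (so a half turn about z gives the same grasp; the last joint's range is limited). The gripper opens to 85 mm and grips with 20 to 120 N. Pads are 22 mm wide; open, the fingers measure 114 mm over their backs; the gripper's body (76 mm by 85 mm) begins 54 mm behind the grasp point. The pads swing forward as they close: fully open they stand 13 mm farther back than shut.
Start: joints at [1.235, 0.332, -0.065, 1.46, 0.022, 1.35, -0.088], TCP at [0.192, -0.595, 0.231] pointing down, gripper open.
Joint ranges: [-2.6, 2.6], [-0.5, 2.12], [-1.47, 1.34], [0.16, 2.42], [-1.27, 4.41], [0.06, 2.06], [-2.6, 2.6]. Speed limits (rad/s): [2.22, 2.22, 2.79, 2.79, 3.14, 3.14, 3.14].

INTERFACE

Orientations are given as a unit quaternion [x, y, z, w].
In Python, from workcell import manip gives the robot as it stands. The module is installed in compiled form; this text tells all that it offers.
- The arm moves only by the shell command python3 -m inch 'ROWS' [OPENING] [FORCE]. ROWS is JSON, a list of rows, each a list of 2 entries, a list of its own where there are three numbers: the shift along the tool's x, y, z each as a share of 0.08 m, from -1 to 1, then the turn, a rotation vector about the tool's x, y, z each as a share of 45 degrees, from -1 to 1. A call has exactly 10 rows; each row is the pose to reach, as a shift and turn from the pose commanded when the call began, along the tool's axes at that moment; what a row does not reach only later rows make up. A row lasts 1/10 s, in which the tool goes at most 50 mm and 8.59 degrees, less where a joint would pass 70% of its speed; a pose out of reach is approached as far as the arm can. A call with a number of a shift or a turn outside -1 to 1 is refused whole. A call with a gripper value outside its range is refused whole. OPENING is the opening, from 0 (shut) to 1 (fully open), set as the call begins (- or left out, the last holds). The fingers move at their own pace and stop on an object; FORCE is the grip in N (left out, the last holds). Time passes only in rows, so rows that repeat a pose let the fingers close, or fill a call up. It gives the time, the measured TCP pose, the force, the opening and the grip force at its end, in the units of the state.
- manip.get_obs(): the state, without advancing time (a new reading comes with each control period).
- manip.camera(name): name is "scene" or "top" or "wrist"; returns the picture (480x640x3 uint8, red, green, blue); there is no depth.
- manip.camera_params(name): a dict with "fov_y" (degrees; the focal length in pixels is half the picture's height over the tangent of half this angle, whatever the lens; pixels are square), "cx", "cy" (the principal point, pixels), "camera_from_world" (4x4, takes a point from world to camera coordinates); the wrist camera has in their place "T_tool_cam" (4x4, takes a point from camera to tool coordinates, whose origin is the TCP and whose axes are the flange's). Camera axes: x right, y up, looking along -z (the intrinsics and any distortion apply to the point x, -y, -z); pixel columns grow to the right and rows downward; lengths in m; the calibration is good to about 2 mm. A picture is of the moment at which its call begins: read the wrist's pose just before it. camera_params takes no time and is no camera call.
- manip.hand_in(): hands the job in; it is judged then, once.
The state is a dict: "clock": time; "joint_pos": joint angles; "joint_velocities": joint speeds; "tau": joint torques, N m; "position": TCP position; "ee_rot": TCP orientation; "ft_force": force on the tool from outside, world axes, zero at the start; "torque": the same for the moment, N m; "grip_width": opening from 0.0 (shut) to 1.0 (fully open); "grasp_force": force on a finger pad.
Only numpy, scipy, OpenCV 4.12 (cv2) and the standard library are available. Lean on these libraries where they do the work, as an engineer would, in place of code of your own. Each camera call takes 0.05 s, during which the arm holds its last target. There are 200 camera calls.

TASK

Shoot the next stop-motion frame: first switch the light on by pressing the raised end of the rocker on the light box until that end is fully down, then press the long bar key on the shutter box all the way down and let it come back up. Press gently with the fingertips only, without picking up, tipping or shoving the two boxes. Do not touch the boxes with the round key and the square key, the puppet or the mug.

Things in the scene. Friction and masses are not known exactly. Their poses are not given: they have to be found in the camera images.
- light_box: Light switch box: black plastic block 96 (x) x 58 (y) x 24 mm high with a large flat light grey rocker paddle on top. Loose, 0.3 kg or so, standing on the desk; origin at the centre of its underside, z up. It may be turned any way round.
- rocker (a joint): Tilt of the light box's rocker, rad: -0.2 to 0.2. It starts near -0.2 (off): the end towards the box's +x is raised and the other end down. At +0.2 (on) the +x end is fully down. It stays where it is left; friction of 0.03 N m resists it, so about 1 to 3 N on its end tips it. On counts from 0.14.
- rocker_press (a point): Point on the top face of the rocker, 26 mm from its hinge towards the raised (+x) end, the place to press, where a short black line (4 x 22 mm) is moulded across it. The paddle is 66 (along the box's x) x 36 x 8 mm thick, its hinge runs along the box's y, centred 36 mm above the desk. This point is about 45 mm above the desk when raised and must go down to about 35 mm, straight down.
- shutter_box: Shutter remote: black plastic block 100 (x) x 56 (y) x 28 mm high with one long light grey bar key on top. Loose, 0.3 kg or so, standing on the desk; origin at the centre of its underside, z up.
- shutter_key (a joint): Travel of the bar key, m: 0 up, 0.006 fully down. A spring lifts it again; 1 N starts it, 4 N holds it fully down. At least 4 mm counts as pressed.
- shutter_key_top (a point): Centre of the top face of the bar key, which is 80 (along the box's x) x 18 mm; 36 mm above the desk when up, 30 mm when down (2 mm above the housing).
- round_box: Playback remote, to be left alone: black round box 72 mm in diameter, 28 mm high, with a round light grey key 36 mm across, its top 36 mm above the desk. Loose, 0.3 kg or so, standing on the desk; origin at the centre of its underside, z up.
- round_key (a joint): Travel of the round key, m: 0 up; it must stay up.
- square_box: Delete remote, to be left alone: black block 70 (x) x 66 (y) x 28 mm high with a square light grey key 34 mm wide, its top 36 mm above the desk. Loose, 0.3 kg or so, standing on the desk; origin at the centre of its underside, z up.
- square_key (a joint): Travel of the square key, m: 0 up; it must stay up.
- puppet: Little standing puppet on a 48 mm steel foot disc, 149 mm tall, arms reach 30 mm from its axis, on the 5 mm thick green board at the far side of the desk. Leave alone. Origin at the centre of its underside.
- puppet_mid (a point): Middle of the puppet, 70 mm above its underside.
- mug: White mug, 80 mm across and 92 mm tall, handle to its +y. Leave alone. Origin at the centre of its underside.
- mug_mid (a point): Middle of the mug, 46 mm above its underside.
Things that resemble listed ones, but are neither listed nor needed, are in the scene too. Leave any pink look-alike of the shutter_box alone.

How it is judged:
By the outcome, as a careful person would: the job done as asked, in the order asked, and still so for the second after the job is handed in, with the robot touching nothing.
It also fails if it takes over 40 s, if anything falls off the work surface, if the arm or the gripper's body presses on something with over 40 N, if the wrist force passes 120 N, or if a joint passes its speed limit or range.

## Working session

There is one attempt and no reset: what is moved stays moved. The work goes in short steps, Python scripts to look and compute and a shell command to move; the robot and the scene stay as the last step left them, time stands still between calls to the robot, and variables do not carry over. Pictures are saved under pics/ and viewed, at most 10 in all, crops included, and the job is handed in when it is done.

```bash
mkdir -p pics
python3 - <<'E'
from workcell import manip
import cv2
o=manip.get_obs();print(o)
for n in("scene","top"):
    cv2.imwrite(f"pics/{n}0.png",manip.camera(n)[:,:,::-1]);print(n,manip.camera_params(n))
print(manip.camera_params("wrist"))
E
```

```text
{'clock': 0.0, 'joint_pos': array([ 1.23540366,  0.3328932 , -0.06470212,  1.4609674 ,  0.02163151,
        1.34989765, -0.0884621 ]), 'joint_velocities': array([-5.91201181e-05, -7.14711061e-04, -2.01280951e-03,  2.44158936e-03,
        1.05358355e-03, -1.68601266e-04, -5.85296605e-04]), 'tau': array([-3.97011490e-04, -6.25456452e+01,  4.93492861e-02, -3.91604304e+01,
        1.63178961e-02,  9.92855639e-03,  2.74100051e-05]), 'position': array([ 0.19218951, -0.59431058,  0.23049018]), 'ee_rot': array([ 9.87789409e-01,  1.55793271e-01, -1.62873608e-04, -7.16249483e-04]), 'ft_force': array([ 0.11602896, -0.66210091,  0.74595779]), 'torque': array([ 0.03175896, -0.03163397, -0.02290884]), 'grasp_force': 0.0, 'grip_width': 1.0023490777870054}
scene {'fov_y': 43.31269299434129, 'cx': 316.5920659683506, 'cy': 241.457330123187, 'camera_from_world': array([[-0.32287441,  0.94641524, -0.00709281,  0.23880312],
       [-0.69273236, -0.23120956,  0.68312811,  0.35915041],
       [ 0.64488293,  0.225478  ,  0.73026411, -1.61721845],
       [ 0.        ,  0.        ,  0.        ,  1.        ]])}
top {'fov_y': 55.379217589703764, 'cx': 312.38252659199526, 'cy': 241.9367345939965, 'camera_from_world': array([[ 0.00115085, -0.99995568,  0.00934394, -0.02678692],
       [ 0.98318035,  0.00283797,  0.18261528, -0.62782656],
       [-0.1826337 ,  0.00897662,  0.98314005, -0.79842725],
       [ 0.        ,  0.        ,  0.        ,  1.        ]])}
{'fov_y': 64.40970111646318, 'cx': 317.63768337695456, 'cy': 243.06843202536953, 'T_tool_cam': array([[ 1.14048536e-03,  9.63650973e-01,  2.67161940e-01,
         6.81248648e-02],
       [ 9.99998872e-01, -8.37812841e-04, -1.24690259e-03,
         8.14871275e-04],
       [-9.77747194e-04,  2.67163060e-01, -9.63650841e-01,
        -1.42438244e-01],
       [ 0.00000000e+00,  0.00000000e+00,  0.00000000e+00,
         1.00000000e+00]])}
```

View pics/top0.png

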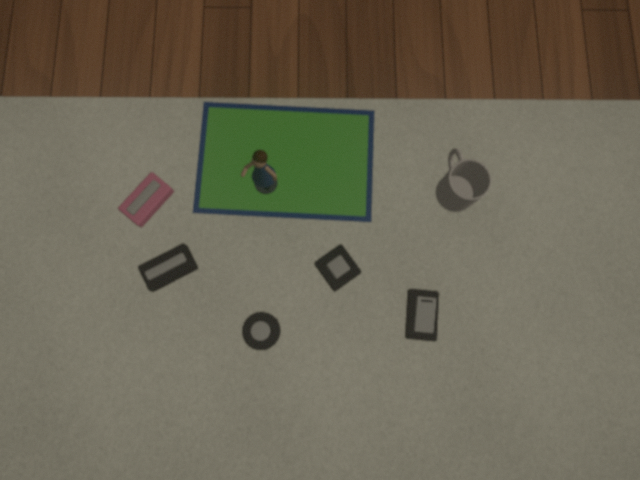

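View pics/scene0.png

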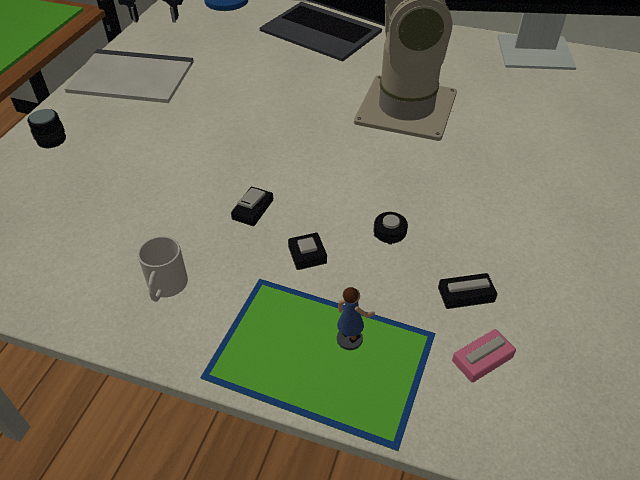

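Candidates: the black bar-key box at top (168,267) and the pink look-alike at top (146,199). The black one fits shutter_box. The light box is at top (422,314), with the moulded line at its far end. I'll confirm both in one enlarged crop and measure them.

```bash
cat > h.py <<'E'
import numpy as np,cv2
from workcell import manip
def ray(n,px):
    p=manip.camera_params(n);f=240/np.tan(np.radians(p["fov_y"]/2));M=p["camera_from_world"]
    R=M[:3,:3];c=-R.T@M[:3,3]
    d=R.T@np.array([(px[0]-p["cx"])/f,-(px[1]-p["cy"])/f,-1]);return c,d
def plane(n,px,z):
    c,d=ray(n,px);return c+d*(z-c[2])/d[2]
def tri(p1,p2):
    (a,u),(b,v)=ray("top",p1),ray("scene",p2)
    s=np.linalg.lstsq(np.c_[u,-v],b-a,rcond=None)[0]
    x,y=a+u*s[0],b+v*s[1];return (x+y)/2,np.linalg.norm(x-y)
def blobs(img,box,lo,hi):
    x0,y0,x1,y1=box;g=cv2.cvtColor(img[y0:y1,x0:x1],cv2.COLOR_BGR2GRAY)
    m=cv2.inRange(g,lo,hi);k,l,s,c=cv2.connectedComponentsWithStats(m)
    out=[]
    for i in range(1,k):
        if s[i,4]<8:continue
        cs,_=cv2.findContours((l==i).astype(np.uint8),cv2.RETR_EXTERNAL,cv2.CHAIN_APPROX_NONE)
        r=cv2.minAreaRect(cs[0]);touch=s[i,0]==0 or s[i,1]==0 or s[i,0]+s[i,2]==x1-x0 or s[i,1]+s[i,3]==y1-y0
        out.append((int(s[i,4]),touch,(c[i]+[x0,y0]).round(1),cv2.boxPoints(r)+[x0,y0]))
    return sorted(out,key=lambda t:-t[0])
E
python3 - <<'E'
from h import *
t=cv2.imread("pics/top0.png");s=cv2.imread("pics/scene0.png")
for nm,im,n,b in(("light",t,"top",(400,282,445,347)),("light",s,"scene",(222,175,282,232)),("shut",t,"top",(132,236,204,298)),("shut",s,"scene",(430,265,505,315))):
    g=cv2.cvtColor(im[b[1]:b[3],b[0]:b[2]],cv2.COLOR_BGR2GRAY)
    th=cv2.threshold(g,0,255,cv2.THRESH_OTSU)[0];print(nm,n,"otsu",th)
    for lab,lo,hi in(("bright",th+1,255),("dark",0,th)):
        for a in blobs(im,b,lo,hi):print(lab,a[0],a[1],a[2],a[3].round(1).tolist())
c=[cv2.resize(im[y:y+h,x:x+w],(390,290),interpolation=cv2.INTER_CUBIC) for im,x,y,w,h in((t,370,265,107,80),(t,110,220,107,80),(s,200,165,107,80),(s,415,250,107,80))]
cv2.imwrite("pics/crop1.png",np.vstack([np.hstack(c[:2]),np.hstack(c[2:])]))
E
```

```text
light top otsu 80.0
bright 1336 True [422.6 313.4] [[400.0, 282.0], [444.0, 282.0], [444.0, 346.0], [400.0, 346.0]]
bright 616 False [425.1 314.8] [[414.4, 330.8], [417.5, 296.3], [435.9, 298.0], [432.8, 332.4]]
dark 952 False [419.  314.7] [[404.3, 339.0], [406.9, 288.4], [438.6, 290.0], [435.9, 340.6]]
dark 21 False [426.2 300.5] [[421.0, 300.0], [431.0, 300.0], [431.0, 301.0], [421.0, 301.0]]
light scene otsu 81.0
bright 2661 True [251.3 201.3] [[222.0, 175.0], [281.0, 175.0], [281.0, 231.0], [222.0, 231.0]]
dark 748 False [252.2 209.2] [[227.7, 215.9], [254.1, 179.7], [275.8, 195.5], [249.4, 231.7]]
dark 11 False [245.1 201.9] [[241.0, 201.0], [241.3, 200.1], [249.1, 202.7], [248.8, 203.6]]
shut top otsu 80.0
bright 2840 True [167.6 266. ] [[132.0, 236.0], [203.0, 236.0], [203.0, 297.0], [132.0, 297.0]]
bright 352 False [165.1 266. ] [[144.4, 271.9], [181.7, 252.6], [185.7, 260.1], [148.3, 279.5]]
dark 1272 False [168.  267.7] [[136.4, 266.4], [184.7, 241.5], [198.5, 268.3], [150.1, 293.2]]
shut scene otsu 81.0
bright 2172 True [467.  288.8] [[430.0, 265.0], [504.0, 265.0], [504.0, 314.0], [430.0, 314.0]]
bright 290 False [467.6 284. ] [[447.5, 283.1], [488.2, 277.6], [489.2, 285.8], [448.6, 291.2]]
dark 1288 False [466.8 291.9] [[436.8, 279.6], [494.0, 271.6], [498.1, 301.1], [440.9, 309.1]]
```

View pics/crop1.png

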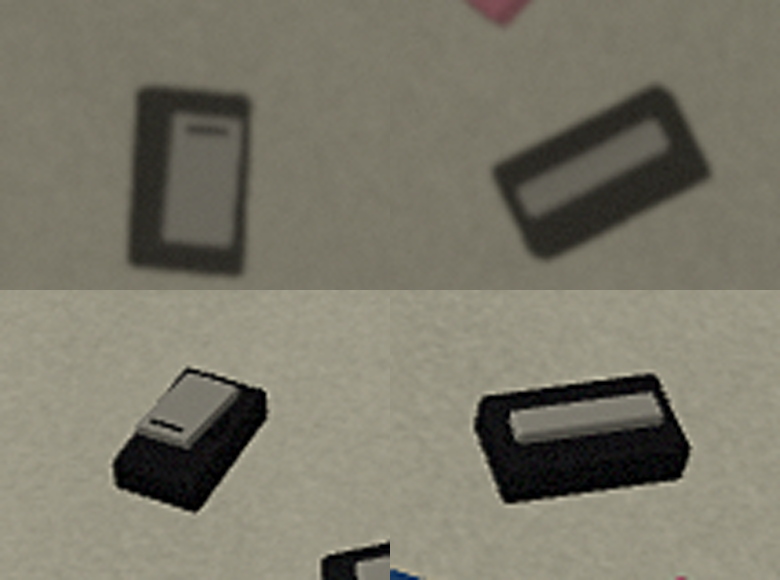

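The crop confirms it. The black line across the rocker is at top (426.2,300.5) and scene (245.1,201.9), at the far, raised end. The black bar-key box has its key at top (165.1,266.0) and scene (467.6,284.0). Next I triangulate both.

Run:
```python
from h import *
from scipy.spatial.transform import Rotation as R
for nm,a,b,z in(("press",(426.2,300.5),(245.1,201.9),.045),("key",(165.1,266),(467.6,283.5),.036)):
    print(nm,tri(a,b),plane("top",a,z),plane("scene",b,z))
# key ends and rocker ends (top view)
k=[plane("top",p,.036) for p in((146.4,275.7),(183.7,256.4))];d=k[1]-k[0];print("key len",np.linalg.norm(d),"yaw",np.degrees(np.arctan2(d[1],d[0])))
k=[plane("top",p,.04) for p in((424.4,331.6),(426.7,297.2))];d=k[1]-k[0];print("rock len",np.linalg.norm(d),"yaw",np.degrees(np.arctan2(d[1],d[0])))
o=manip.get_obs();r=R.from_quat(o["ee_rot"]);print(r.as_matrix().round(3))
print("px",plane("top",(428,300.5),.045)-plane("top",(427,300.5),.045))
for nm,t in(("press",tri((426.2,300.5),(245.1,201.9))[0]),("key",tri((165.1,266),(467.6,283.5))[0])):
    print(nm,r.inv().apply(t-o["position"])/.08)
```

```text
press (array([ 0.51995342, -0.2373521 ,  0.04592733]), np.float64(0.00010053113231516679)) [ 0.52001884 -0.23764093  0.045     ] [ 0.51907052 -0.23777589  0.045     ]
key (array([0.58489579, 0.25337926, 0.03539944]), np.float64(0.0008560476220730915)) [0.58472023 0.25362352 0.036     ] [0.585625   0.25295635 0.036     ]
key len 0.07773209128282932 yaw -61.54301979111657
rock len 0.06369399943401165 yaw -6.387985652316264
[[ 0.951  0.308 -0.   ]
 [ 0.308 -0.951  0.001]
 [-0.    -0.001 -1.   ]]
px [ 3.13000111e-06 -1.86591094e-03  0.00000000e+00]
press [ 5.27132446 -2.98230479  2.31170244]
key [ 7.93158211 -8.56870356  2.45019926]
```

```bash
python3 -m inch '[[[0.1,-0.1,0.1],[0,0,0.05]],[[0.2,-0.2,0.2],[0,0,0.1]],[[0.3,-0.3,0.3],[0,0,0.15]],[[0.4,-0.4,0.4],[0,0,0.2]],[[0.5,-0.5,0.5],[0,0,0.25]],[[0.6,-0.6,0.6],[0,0,0.3]],[[0.7,-0.7,0.7],[0,0,0.36]],[[0.8,-0.8,0.8],[0,0,0.42]],[[0.9,-0.9,0.9],[0,0,0.48]],[[1,-1,1],[0,0,0.52]]]' 0 30
cat > go.py <<'E'
import sys
from h import *
from scipy.spatial.transform import Rotation as R
o=manip.get_obs();r=R.from_quat(o["ee_rot"]);m=r.as_matrix();t=np.array([float(v) for v in sys.argv[1:4]])
print("t",o["clock"],"pos",o["position"].round(4),"xyaw",np.degrees(np.arctan2(m[1,0],m[0,0])).round(1),"toolz",m[:,2].round(3),"F",o["ft_force"].round(2),"w",round(o["grip_width"],2))
print("shift",(r.inv().apply(t-o["position"])/.08).round(3))
E
python3 go.py 0.5215 -0.2375 0.10
```

```text
clock: 1.1
position: [0.2439, -0.4933, 0.1507]
ee_rot: [0.999, -0.049, -0.0, -0.0]
ft_force: [0.1, 0.2, 0.7]
grip_width: 0.0
grasp_force: 0.0
t 1.1 pos [ 0.2439 -0.4933  0.1507] xyaw -5.6 toolz [-0.     0.001 -1.   ] F [0.05 0.17 0.7 ] w 0.0
shift [ 3.142 -3.52   0.634]
```

```bash
python3 -m inch '[[[0.1,-0.11,0],[0,0,0]],[[0.2,-0.22,0],[0,0,0]],[[0.3,-0.33,0],[0,0,0]],[[0.4,-0.44,0],[0,0,0]],[[0.5,-0.55,0],[0,0,0]],[[0.6,-0.66,0],[0,0,0]],[[0.7,-0.77,0],[0,0,0]],[[0.78,-0.86,0],[0,0,0]],[[0.86,-0.95,0],[0,0,0]],[[0.89,-1,0],[0,0,0]]]' 0 >/dev/null
python3 -m inch '[[[0.1,-0.11,0],[0,0,0]],[[0.2,-0.22,0],[0,0,0]],[[0.3,-0.33,0],[0,0,0]],[[0.4,-0.44,0],[0,0,0]],[[0.5,-0.55,0],[0,0,0]],[[0.6,-0.66,0],[0,0,0]],[[0.7,-0.77,0],[0,0,0]],[[0.78,-0.86,0],[0,0,0]],[[0.86,-0.95,0],[0,0,0]],[[0.89,-1,0],[0,0,0]]]' 0 >/dev/null
python3 -m inch '[[[0.1,-0.11,0],[0,0,0]],[[0.2,-0.22,0],[0,0,0]],[[0.3,-0.33,0],[0,0,0]],[[0.4,-0.44,0],[0,0,0]],[[0.5,-0.55,0],[0,0,0]],[[0.6,-0.66,0],[0,0,0]],[[0.7,-0.77,0],[0,0,0]],[[0.78,-0.86,0],[0,0,0]],[[0.86,-0.95,0],[0,0,0]],[[0.89,-1,0],[0,0,0]]]' 0 >/dev/null
python3 go.py 0.5215 -0.2375 0.10
```

```text
t 4.1 pos [ 0.4802 -0.2746  0.1513] xyaw -5.4 toolz [ 0.  0. -1.] F [-0.08 -0.46  0.36] w -0.0
shift [ 0.47  -0.51   0.641]
```

```bash
python3 -m inch '[[[0.1,-0.11,0.1],[0,0,0]],[[0.2,-0.22,0.2],[0,0,0]],[[0.3,-0.33,0.3],[0,0,0]],[[0.4,-0.44,0.4],[0,0,0]],[[0.47,-0.51,0.5],[0,0,0]],[[0.47,-0.51,0.6],[0,0,0]],[[0.47,-0.51,0.75],[0,0,0]],[[0.47,-0.51,0.9],[0,0,0]],[[0.47,-0.51,1],[0,0,0]],[[0.47,-0.51,1],[0,0,0]]]' 0 >/dev/null
python3 go.py 0.5215 -0.2375 0.0365
python3 - <<'E'
from h import *
cv2.imwrite("pics/w1.png",manip.camera("wrist")[:,:,::-1])
E
```

```text
t 5.1 pos [ 0.5196 -0.2384  0.0698] xyaw -5.5 toolz [-0.002  0.001 -1.   ] F [-0.5   0.21  0.68] w -0.0
shift [ 0.023 -0.014  0.416]
```

View pics/w1.png

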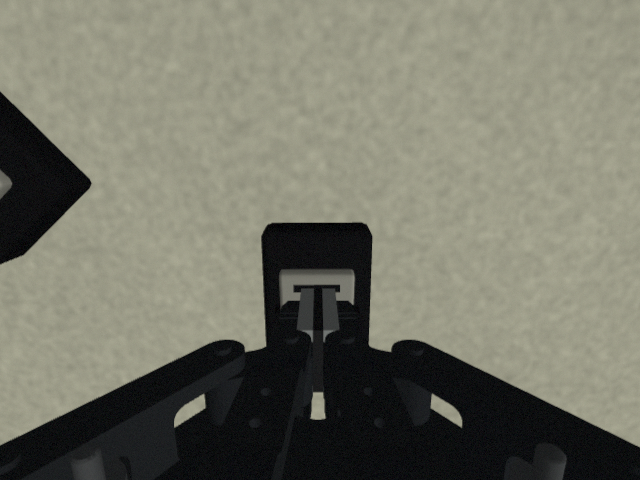

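The wrist view shows the moulded line at (317,288), just ahead of the fingertips and centred on them. I'm pressing down slowly.

```bash
python3 -m inch '[[[0.02,0,0.1],[0,0,0]],[[0.02,0,0.2],[0,0,0]],[[0.02,0,0.25],[0,0,0]],[[0.02,0,0.28],[0,0,0]],[[0.02,0,0.31],[0,0,0]],[[0.02,0,0.34],[0,0,0]],[[0.02,0,0.37],[0,0,0]],[[0.02,0,0.39],[0,0,0]],[[0.02,0,0.4],[0,0,0]],[[0.02,0,0.4],[0,0,0]]]' 0 >/dev/null
python3 go.py 0.5215 -0.2375 0.0355
```

```text
t 6.15 pos [ 0.5224 -0.2386  0.0394] xyaw -5.5 toolz [ 0. -0. -1.] F [ 1.8  -0.36  0.22] w 0.0
shift [-0.012 -0.013  0.048]
```

```bash
python3 -m inch '[[[0,0,0.005],[0,0,0]],[[0,0,0.01],[0,0,0]],[[0,0,0.015],[0,0,0]],[[0,0,0.02],[0,0,0]],[[0,0,0.025],[0,0,0]],[[0,0,0.03],[0,0,0]],[[0,0,0.035],[0,0,0]],[[0,0,0.035],[0,0,0]],[[0,0,0.035],[0,0,0]],[[0,0,0.035],[0,0,0]]]' 0 >/dev/null
python3 go.py 0.5215 -0.2375 0.0355
```

```text
t 7.15 pos [ 0.5222 -0.2386  0.0365] xyaw -5.5 toolz [-0. -0. -1.] F [ 1.29 -0.17  1.8 ] w -0.0
shift [-0.01  -0.013  0.012]
```

```bash
python3 -m inch '[[[0,0,0.004],[0,0,0]],[[0,0,0.008],[0,0,0]],[[0,0,0.012],[0,0,0]],[[0,0,0.016],[0,0,0]],[[0,0,0.02],[0,0,0]],[[0,0,0.024],[0,0,0]],[[0,0,0.028],[0,0,0]],[[0,0,0.03],[0,0,0]],[[0,0,0.03],[0,0,0]],[[0,0,0.03],[0,0,0]]]' 0 >/dev/null
python3 go.py 0.5215 -0.2375 0.0355
```

```text
t 8.15 pos [ 0.5224 -0.2387  0.0354] xyaw -5.5 toolz [ 0.    -0.001 -1.   ] F [-4.58  1.12 14.96] w 0.0
shift [-0.013 -0.013 -0.002]
```

```bash
python3 -m inch '[[[0,0,-0.02],[0,0,0]],[[0,0,-0.06],[0,0,0]],[[0,0,-0.15],[0,0,0]],[[0,0,-0.3],[0,0,0]],[[0,0,-0.45],[0,0,0]],[[0,-0.2,-0.6],[0,0,0]],[[0,-0.4,-0.7],[0,0,0]],[[0,-0.6,-0.8],[0,0,0]],[[0,-0.8,-0.9],[0,0,0]],[[0,-1,-0.95],[0,0,0]]]' 0 >/dev/null
python3 go.py 0.585 0.2534 0.10
python3 - <<'E'
from h import *
s=manip.camera("scene")[:,:,::-1];cv2.imwrite("pics/s2.png",s)
o=cv2.imread("pics/scene0.png")
c=[cv2.resize(i[155:245,190:310],(400,300),interpolation=cv2.INTER_CUBIC) for i in(o,s)]
cv2.imwrite("pics/crop2.png",np.hstack(c))
E
```

```text
t 9.15 pos [ 0.5304 -0.157   0.1111] xyaw -5.4 toolz [ 0.001 -0.    -1.   ] F [-0.17  0.    0.49] w -0.0
shift [ 0.195 -5.172  0.137]
```

View pics/crop2.png

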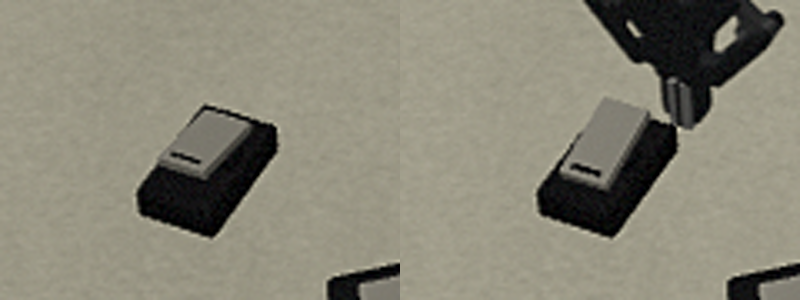

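The crop pair shows that the rocker has tipped: the line end, at right-crop (585,170), is now down and the near end raised. The box has not moved. Next I travel to the shutter.

```bash
python3 -m inch '[[[0,-0.1,0],[0,0,0]],[[0.01,-0.2,0],[0,0,0]],[[0.01,-0.3,0],[0,0,0]],[[0.02,-0.4,0],[0,0,0]],[[0.02,-0.5,0],[0,0,0]],[[0.02,-0.6,0],[0,0,0]],[[0.03,-0.7,0],[0,0,0]],[[0.03,-0.8,0],[0,0,0]],[[0.04,-0.9,0],[0,0,0]],[[0.04,-1,0],[0,0,0]]]' 0 >/dev/null
python3 -m inch '[[[0,-0.1,0],[0,0,0]],[[0.01,-0.2,0],[0,0,0]],[[0.01,-0.3,0],[0,0,0]],[[0.02,-0.4,0],[0,0,0]],[[0.02,-0.5,0],[0,0,0]],[[0.02,-0.6,0],[0,0,0]],[[0.03,-0.7,0],[0,0,0]],[[0.03,-0.8,0],[0,0,0]],[[0.04,-0.9,0],[0,0,0]],[[0.04,-1,0],[0,0,0]]]' 0 >/dev/null
python3 -m inch '[[[0,-0.1,0],[0,0,0]],[[0.01,-0.2,0],[0,0,0]],[[0.01,-0.3,0],[0,0,0]],[[0.02,-0.4,0],[0,0,0]],[[0.02,-0.5,0],[0,0,0]],[[0.02,-0.6,0],[0,0,0]],[[0.03,-0.7,0],[0,0,0]],[[0.03,-0.8,0],[0,0,0]],[[0.04,-0.9,0],[0,0,0]],[[0.04,-1,0],[0,0,0]]]' 0 >/dev/null
python3 -m inch '[[[0,-0.1,0],[0,0,0]],[[0.01,-0.2,0],[0,0,0]],[[0.01,-0.3,0],[0,0,0]],[[0.02,-0.4,0],[0,0,0]],[[0.02,-0.5,0],[0,0,0]],[[0.02,-0.6,0],[0,0,0]],[[0.03,-0.7,0],[0,0,0]],[[0.03,-0.8,0],[0,0,0]],[[0.04,-0.9,0],[0,0,0]],[[0.04,-1,0],[0,0,0]]]' 0 >/dev/null
python3 -m inch '[[[0,-0.1,0],[0,0,-0.08]],[[0.01,-0.2,0],[0,0,-0.16]],[[0.01,-0.3,0],[0,0,-0.24]],[[0.02,-0.4,0],[0,0,-0.32]],[[0.02,-0.5,0],[0,0,-0.4]],[[0.02,-0.6,0],[0,0,-0.48]],[[0.03,-0.7,0],[0,0,-0.56]],[[0.03,-0.8,0],[0,0,-0.64]],[[0.04,-0.9,0],[0,0,-0.7]],[[0.04,-1,0],[0,0,-0.75]]]' 0 >/dev/null
python3 go.py 0.585 0.2534 0.045
```

```text
t 14.2 pos [0.5841 0.2383 0.11  ] xyaw 28.4 toolz [-0. -0. -1.] F [-0.64  0.08  0.49] w -0.0
shift [ 0.099 -0.161  0.813]
```

```bash
python3 -m inch '[[[0.05,-0.08,0.05],[0,0,0]],[[0.1,-0.16,0.15],[0,0,0]],[[0.1,-0.16,0.25],[0,0,0]],[[0.1,-0.16,0.35],[0,0,0]],[[0.1,-0.16,0.45],[0,0,0]],[[0.1,-0.16,0.55],[0,0,0]],[[0.1,-0.16,0.65],[0,0,0]],[[0.1,-0.16,0.7],[0,0,0]],[[0.1,-0.16,0.75],[0,0,0]],[[0.1,-0.16,0.75],[0,0,0]]]' 0 >/dev/null
python3 go.py 0.585 0.2534 0.030
python3 - <<'E'
from h import *
w=manip.camera("wrist")[:,:,::-1];s=manip.camera("scene")[:,:,::-1]
cv2.imwrite("pics/c3.png",np.hstack([cv2.resize(w[150:450,120:520],(400,300)),cv2.resize(s[225:345,390:550],(400,300),interpolation=cv2.INTER_CUBIC)]))
E
```

```text
t 15.2 pos [0.5849 0.2526 0.0496] xyaw 28.3 toolz [-0. -0. -1.] F [ 0.55  0.47 -0.49] w -0.0
shift [ 0.006 -0.008  0.245]
```

View pics/c3.png

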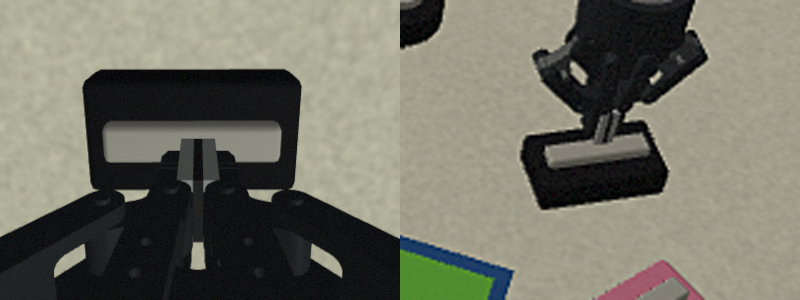

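The wrist half shows the fingertips at (198,140), centred over the bar key (103–282, 121–163), and the scene half agrees. I'm pressing in small steps.

```bash
python3 -m inch '[[[0,0,0.05],[0,0,0]],[[0,0,0.1],[0,0,0]],[[0,0,0.13],[0,0,0]],[[0,0,0.15],[0,0,0]],[[0,0,0.17],[0,0,0]],[[0,0,0.19],[0,0,0]],[[0,0,0.21],[0,0,0]],[[0,0,0.225],[0,0,0]],[[0,0,0.235],[0,0,0]],[[0,0,0.235],[0,0,0]]]' 0 >/dev/null
python3 go.py 0.585 0.2534 0.030
```

```text
t 16.3 pos [0.585  0.2528 0.0314] xyaw 28.3 toolz [ 0. -0. -1.] F [-2.11 -0.23  3.19] w 0.0
shift [ 0.003 -0.007  0.017]
```

```bash
python3 -m inch '[[[0,0,0.004],[0,0,0]],[[0,0,0.008],[0,0,0]],[[0,0,0.012],[0,0,0]],[[0,0,0.016],[0,0,0]],[[0,0,0.02],[0,0,0]],[[0,0,0.024],[0,0,0]],[[0,0,0.028],[0,0,0]],[[0,0,0.028],[0,0,0]],[[0,0,0.028],[0,0,0]],[[0,0,0.028],[0,0,0]]]' 0 >/dev/null
python3 go.py 0.585 0.2534 0.030
```

```text
t 17.3 pos [0.5851 0.2528 0.03  ] xyaw 28.3 toolz [ 0. -0. -1.] F [-4.93 -3.35 12.94] w 0.0
shift [ 0.002 -0.007  0.   ]
```

The key is at its stop: z is 0.030 and the force is 13 N. Now I lift off and check.

```bash
python3 -m inch '[[[0,0,-0.02],[0,0,0]],[[0,0,-0.06],[0,0,0]],[[0,0,-0.12],[0,0,0]],[[0,0,-0.22],[0,0,0]],[[0,0,-0.35],[0,0,0]],[[0,0,-0.5],[0,0,0]],[[0,0,-0.65],[0,0,0]],[[0,0,-0.8],[0,0,0]],[[0,0,-0.95],[0,0,0]],[[0,0,-1],[0,0,0]]]' 0 >/dev/null
python3 -m inch '[[[-0.1,0,-0.1],[0,0,0]],[[-0.2,0,-0.2],[0,0,0]],[[-0.3,0,-0.3],[0,0,0]],[[-0.4,0,-0.4],[0,0,0]],[[-0.5,0,-0.5],[0,0,0]],[[-0.6,0,-0.6],[0,0,0]],[[-0.7,0,-0.7],[0,0,0]],[[-0.8,0,-0.8],[0,0,0]],[[-0.9,0,-0.8],[0,0,0]],[[-0.9,0,-0.8],[0,0,0]]]' 0 >/dev/null
python3 go.py 0.585 0.2534 0.1
python3 - <<'E'
from h import *
s=manip.camera("scene")[:,:,::-1];o=cv2.imread("pics/scene0.png")
cv2.imwrite("pics/c4.png",np.vstack([np.hstack([cv2.resize(i[y:y+90,x:x+120],(400,300),interpolation=cv2.INTER_CUBIC) for x,y in((190,155),(410,240))]) for i in(o,s)]))
E
```

```text
t 19.3 pos [0.521  0.2181 0.1732] xyaw 28.3 toolz [ 0.    -0.001 -1.   ] F [ 0.65 -0.47 -1.37] w -0.0
shift [ 0.914 -0.01   0.915]
```

View pics/c4.png

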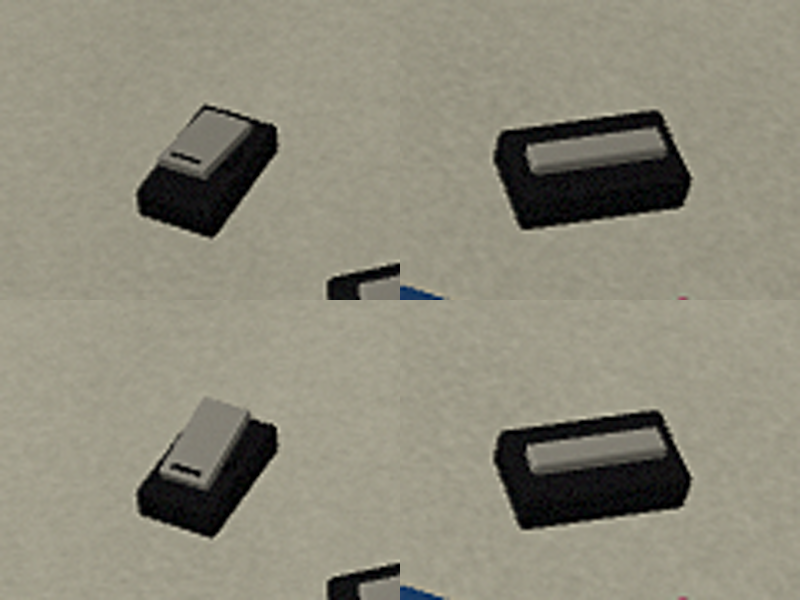

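In the before (top) and after (bottom) crops, the rocker's line end (185,470) is down, the bar key (597,450) is back up, and neither box has moved. I'm handing in.

```bash
python3 -c "
from workcell import manip
print(manip.hand_in())"
```

```text
the job is handed in; nothing more can be done
None
```

The job is handed in: I pressed the raised end of the light rocker down to its stop, then pressed the shutter bar key fully down and it came back up; before-and-after pictures show neither box moved.

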